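# Fit the ejector and the slicing disc on a vegetable cutter

### The job

Get the vegetable cutter ready for slicing: put the three-paddled ejector over the spindle, down flat on the drive base, then put the slicing disc (the one with two straight blades) over the spindle so that it lies flat on top of the ejector's collar. Both go on collar up; leave the grating disc (the one full of small round holes) where it lies.

Things in the scene. Friction and masses are not known exactly. Their poses are not given: they have to be found in the camera images.
- spindle_foot (a point): Foot of the upright spindle, on its axis, level with the round platform of the fixed drive base (aluminium drum, 180 mm diameter, 90 mm high; a white motor housing 130 mm wide, no higher, reaches 180 mm from the spindle on one side). The spindle is 18 mm in diameter, stands 50 mm above this point and tapers to 10 mm over its last 6 mm. z is up.
- ejector: Bare aluminium ejector: three flat paddles, 20 mm wide, 6 mm high, reaching 62 mm from the axis, on a plain central collar to grip by: 50 mm outside diameter, 34 mm high, 34 mm through-hole. Lies collar up. Origin: centre of the underside; z up through the collar. Seated, its underside lies on the platform. 0.2 kg.
- slicer: Bare aluminium slicing disc: two straight radial blades on opposite sides, each beside a dark slot; 120 mm diameter, 5 mm thick, with a plain central collar to grip by: 50 mm outside diameter, top 34 mm above the underside, 34 mm through-hole. Lies collar up. Origin: centre of the underside; z up through the collar. 0.25 kg. Fitted: underside on the ejector's collar, 34 mm above the platform.
- grater: Bare aluminium grating disc: three rings of small dark round holes; not wanted; 120 mm diameter, 5 mm thick, with a plain central collar to grip by: 50 mm outside diameter, top 34 mm above the underside, 34 mm through-hole. Lies collar up. Origin: centre of the underside; z up through the collar. 0.25 kg.
Not all that is in view belongs to the job. Leave any yellow look-alike of the slicer alone. What is shaped like the ejector but red is not meant.

How it is judged:
By the outcome, as a careful person would: the job done as asked, in the order asked, and still so for the second after the job is handed in, with the robot touching nothing.
It also fails if it takes over 64 s, if anything falls off the work surface, if the arm or the gripper's body presses on something with over 40 N, if the wrist force passes 120 N, or if a joint passes its speed limit or range.

### The arm

A 6-joint arm with a two-finger parallel gripper is mounted at the origin on the work surface. World frame = base frame: x ahead of the robot, y to its left, z up, the work surface at z = 0. Lengths are in m, angles in rad, forces in N, time in s.
With the tool pointing down it reaches from about 0.275 to 0.825 m from the base axis. Payload 4.9 kg.
Tool frame: the origin (TCP) lies on the centre line of the jaws, within the pads' length; the fingertips stand 14 mm ahead of it and the grasp point (between the pads) lies 5 mm behind it; z points along the fingers, y is the direction in which the jaws open and shut (so a half turn about z gives the same grasp; the last joint's range is limited). The gripper opens to 85 mm and grips with 20 to 120 N. Pads are 22 mm wide; open, the fingers measure 114 mm over their backs; the gripper's body (76 mm by 85 mm) begins 54 mm behind the grasp point. The pads swing forward as they close: fully open they stand 13 mm farther back than shut.
Start: joints at [1.026, 0.326, -0.193, 1.052, 0, 1.437], TCP at [0.22, 0.504, 0.245] pointing down, gripper open.
Joint ranges: [-2.65, 2.65], [-0.97, 1.79], [-1.3, 1.35], [-1.93, 2.1], [-1.47, 1.37], [-3.14, 3.14]. Speed limits (rad/s): [2.57, 2.57, 3.14, 3.14, 3.14, 3.14].

### API

Orientations are given as a unit quaternion [x, y, z, w].
In Python, from plant import get_obs, optics, r gives the robot as it stands.
- The arm moves only by the tool servo_tool, never from a script. Its argument "series" is a list of rows, each a list of 3 entries, a list of its own where there are three numbers: the turn, a rotation vector about the tool's x, y, z normalised to -1 to 1, where 1 is 60 degrees, then the shift along the tool's x, y, z normalised to -1 to 1, where 1 is 5 cm, then the gripper's target within -1 to 1 (fully open at 1, half-way at 0, shut at -1). In form: [[[ax, ay, az], [tx, ty, tz], grip], ...]. A call has 1 to 10 rows; each row shifts and turns the commanded pose from where the row before left it, along the tool's axes as they then stand; what a row does not reach is not made up. A row lasts 1/8 s, in which the tool goes at most 62.5 mm and 10.7 degrees, less where a joint would pass 70% of its speed; a pose out of reach is approached as far as the arm can. A call with a number of a shift or a turn outside -1 to 1 is refused whole. A call with a gripper value outside its range is refused whole. The fingers move at their own pace and stop on an object; the grip force is fixed at half the most. Time passes only in rows, so rows that do not move let the fingers close. It gives the time, the measured TCP pose, the force and the opening at its end, in the units of the state.
- get_obs(): the state, without advancing time (a new reading comes with each control period).
- optics.snapshot(name): name is "scene" or "top" or "wrist"; returns (picture, depth): 384x512x3 uint8, red, green, blue; 384x512 float32, m along the optical axis (not along the pixel's ray), 0 where there is no reading.
- optics.get_calibration(name): a dict with "mtx" (3x3 intrinsics, pixels), "eye" and "rotation" of the camera in the world. Camera axes: x right, y down, z forward; pixel columns grow to the right and rows downward; lengths in m; the calibration is good to about 2 mm. The wrist camera is an equidistant fisheye: a pixel r from the principal point sees the ray r / f radians off the axis. A picture is of the moment at which its call begins: read the wrist's pose just before it. get_calibration takes no time and is no camera call; for the wrist camera it gives the pose at the moment of the call.
- r.hand_in(): hands the job in, once; it reports no verdict.
The state is a dict: "t": time; "joints": joint angles; "joint_velocities": joint speeds; "effort": joint torques, N m; "ee_pos": TCP position; "tcp_rot": TCP orientation; "wrist_force": force on the tool from outside, world axes, zero at the start; "ft_torque": the same for the moment, N m; "width": finger opening in m.
Only numpy, scipy, OpenCV 4.12 (cv2) and the standard library are available. Lean on these libraries where they do the work, as an engineer would, in place of code of your own. Each camera call takes 0.05 s, during which the arm holds its last target.

## Working session

There is one attempt and no reset: what is moved stays moved. The work goes in short steps, Python scripts to look and compute and a tool call to move; the robot and the scene stay as the last step left them, time stands still between calls to the robot, and variables do not carry over. Pictures are saved under pics/ and viewed, and the job is handed in when it is done.

Besides the shell and the picture viewer there is one more tool, called after "Emit:" by a JSON object that holds its "method" and its "body". servo_tool: Moves the arm, as the interface text tells. Scaled input: -1 to 1 covers 5 cm each way for a shift and 60 degrees each way for a turn. Its arguments: {"type":"object","properties":{"series":{"type":"array","items":{"type":"array"}}},"required":["series"]}

```bash
ls; mkdir -p pics; python3 - <<'E'
from plant import get_obs, optics, r
import cv2,numpy as np
print(get_obs())
for n in ["scene","top"]:
    p,d=optics.snapshot(n); np.savez("%s0.npz"%n,p=p,d=d)
    cv2.imwrite(f"pics/{n}0.png",p[...,::-1])
    c=optics.get_calibration(n); print(n,c)
E
```

```text
pics
{'t': 0.0, 'joints': array([ 1.02578511e+00,  3.26952939e-01, -1.93589548e-01,  1.05205180e+00,
       -3.42449332e-05,  1.43661445e+00]), 'joint_velocities': array([-2.81351178e-04, -4.71807923e-04,  1.25734041e-03,  1.73493016e-03,
       -1.34622955e-03, -6.06111617e-06]), 'effort': array([ 8.93701654e-04, -4.43396008e+01,  2.62440616e+01,  1.55729963e-02,
       -2.68733984e-06, -1.25139845e-07]), 'ee_pos': array([0.21933771, 0.50373557, 0.24449477]), 'tcp_rot': array([ 2.03973035e-01,  9.78976094e-01, -8.53340218e-04, -2.83311029e-04]), 'wrist_force': array([1.19655842, 0.02021592, 0.09034228]), 'ft_torque': array([-0.00791469,  0.07032066,  0.07079085]), 'width': 0.08528591840187688}
scene {'mtx': array([[411.15028049,   0.        , 255.59919884],
       [  0.        , 411.15028049, 191.80252911],
       [  0.        ,   0.        ,   1.        ]]), 'eye': array([0.93497718, 0.78789461, 0.77802413]), 'rotation': array([ 0.25809356,  0.86765692, -0.40581745, -0.1259817 ])}
top {'mtx': array([[361.48407267,   0.        , 252.75972647],
       [  0.        , 361.48407267, 190.69738602],
       [  0.        ,   0.        ,   1.        ]]), 'eye': array([0.39380274, 0.11480584, 1.01416842]), 'rotation': array([ 0.71370913, -0.6975456 ,  0.03857994, -0.05060637])}
```

View pics/scene0.png

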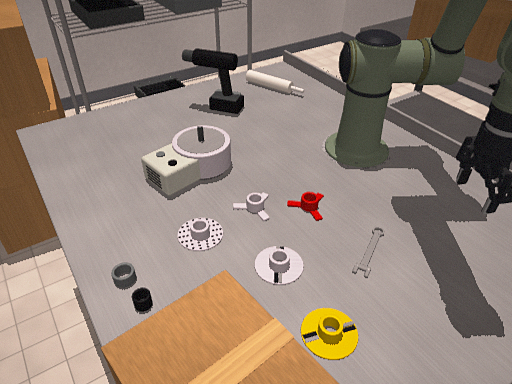

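View pics/top0.png

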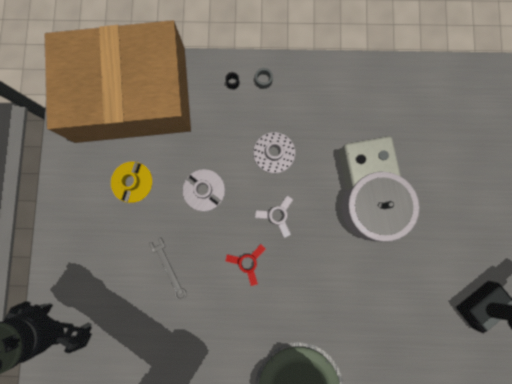

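The top view shows these candidates (pixel column, row):
- **Ejector:** bare at (279,215). The red look-alike is at (247,262) and is not wanted.
- **Slicer:** bare disc with two dark slots at (204,190). The yellow look-alike is at (130,182), and the grater with holes is at (274,152).
- **Spindle:** (386,204), on the drum.

Next I'll check the choice in a close crop and measure.

```bash
cat > h.py <<'E'
import numpy as np,cv2
from scipy.spatial.transform import Rotation as R
def ray(c,u,v):
    K=c["mtx"]; q=np.array([(u-K[0,2])/K[0,0],(v-K[1,2])/K[1,1],1.])
    return R.from_quat(c["rotation"]).apply(q)
def onplane(c,u,v,z):
    d=ray(c,u,v); e=np.array(c["eye"]); return e+d*(z-e[2])/d[2]
def cloud(c,d):
    K=c["mtx"];v,u=np.mgrid[:d.shape[0],:d.shape[1]]
    P=np.stack([(u-K[0,2])/K[0,0]*d,(v-K[1,2])/K[1,1]*d,d],-1)
    return R.from_quat(c["rotation"]).apply(P.reshape(-1,3)).reshape(P.shape)+c["eye"]
def project(c,P):
    q=R.from_quat(c["rotation"]).inv().apply(np.array(P)-c["eye"]);K=c["mtx"]
    return K[0,0]*q[0]/q[2]+K[0,2],K[1,1]*q[1]/q[2]+K[1,2]
E
python3 - <<'E'
from plant import optics
from h import *
ct=optics.get_calibration("top");cs=optics.get_calibration("scene")
T=np.load("top0.npz");S=np.load("scene0.npz")
a=cv2.resize(T["p"][120:300,100:430,::-1],None,fx=2.4,fy=2.4,interpolation=cv2.INTER_CUBIC);cv2.imwrite("pics/ct.png",a)
b=cv2.resize(S["p"][115:295,130:340,::-1],None,fx=3.3,fy=3.3,interpolation=cv2.INTER_CUBIC);cv2.imwrite("pics/cs.png",b)
W=cloud(ct,T["d"])
for n,u,v in [("ej",279,215),("sl",204,190),("gr",274,152),("yel",130,182),("red",247,262),("sp",386,204)]:
    print(n,onplane(ct,u,v,.034 if n!="sp" else .09).round(3), W[v-25:v+26:5,u][:,2].round(3), W[v,u-35:u+36:5][:,2].round(3))
E
```

```text
ej [0.453 0.06  0.034] [ 0.    -0.004 -0.    -0.001  0.001  0.     0.002  0.007  0.002  0.001
 -0.001] [ 0.002  0.002  0.003  0.005  0.008  0.038  0.001  0.     0.034  0.001
  0.003  0.002 -0.002  0.006 -0.002]
sl [0.517 0.267 0.034] [0.002 0.007 0.01  0.035 0.001 0.003 0.035 0.005 0.006 0.005 0.003] [ 0.002  0.     0.002  0.004  0.009  0.038  0.001  0.003  0.033  0.008
  0.008  0.008  0.003 -0.002 -0.001]
gr [0.627 0.077 0.034] [0.    0.007 0.002 0.034 0.002 0.004 0.036 0.005 0.01  0.007 0.001] [0.001 0.001 0.005 0.005 0.    0.007 0.    0.004 0.002 0.01  0.007 0.008
 0.003 0.003 0.002]
yel [0.535 0.472 0.034] [ 0.001  0.007  0.007  0.033  0.002  0.001  0.035  0.006  0.01   0.006
 -0.001] [0.004 0.003 0.002 0.006 0.006 0.039 0.008 0.001 0.035 0.009 0.004 0.004
 0.001 0.002 0.004]
red [0.326 0.144 0.034] [ 0.001 -0.003  0.004  0.002  0.005 -0.001  0.001  0.031  0.003  0.004
 -0.001] [ 0.005 -0.001  0.004 -0.001  0.008  0.008  0.002 -0.001  0.003  0.001
  0.001 -0.001  0.002 -0.001  0.005]
sp [ 0.484 -0.209  0.09 ] [0.095 0.089 0.09  0.094 0.093 0.135 0.092 0.089 0.091 0.093 0.094] [0.09  0.09  0.091 0.092 0.092 0.092 0.097 0.135 0.094 0.09  0.09  0.091
 0.09  0.089 0.002]
```

View pics/ct.png

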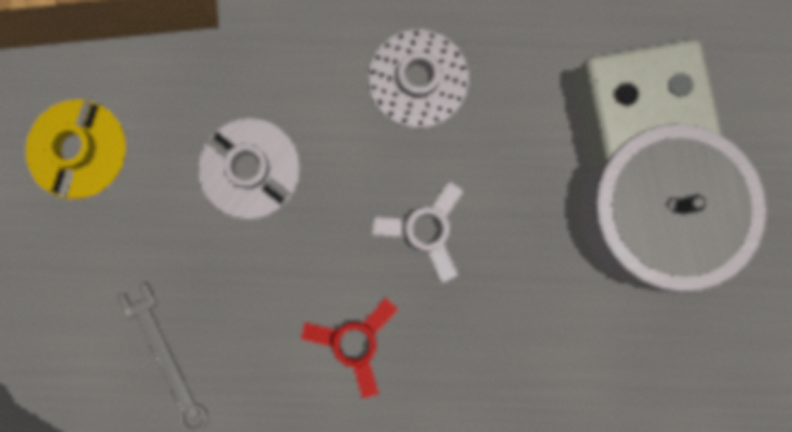

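View pics/cs.png

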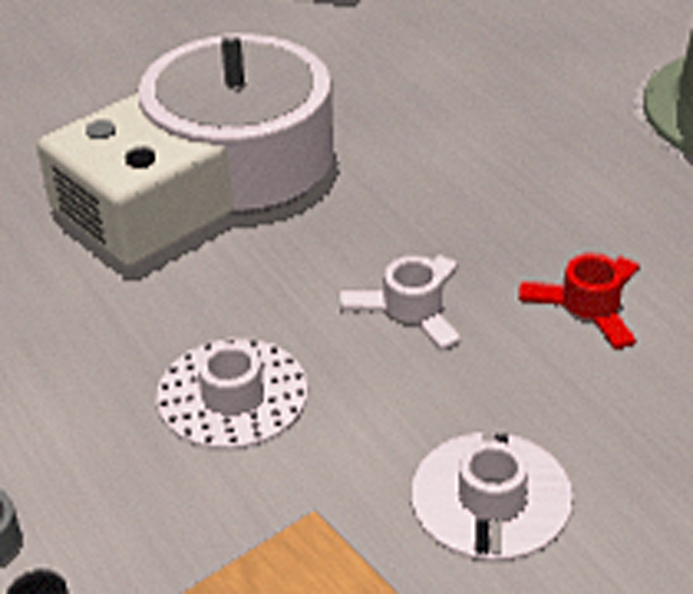

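The crops confirm the choice: the bare three-paddled piece is at (279,215), the bare two-slot disc at (204,190), and the drum with its spindle at (386,204). Next I'll measure exact centres.

```bash
cat > m.py <<'E'
from h import *
def ring(c,d,P,zt,tol=.010,rad=.045):
    W=cloud(c,d); m=(np.hypot(W[...,0]-P[0],W[...,1]-P[1])<rad)&(abs(W[...,2]-zt)<tol)&(d>0)
    n,l,s,_=cv2.connectedComponentsWithStats(m.astype(np.uint8),connectivity=8)
    k=1+np.argmax(s[1:,4]); pts=np.argwhere(l==k)[:,::-1]
    h=cv2.convexHull(pts.astype(np.float32)).astype(np.float32)
    (u,v),ax,_=cv2.fitEllipse(h); return onplane(c,u,v,zt).round(4),(u,v),ax,s[k,4]
E
python3 - <<'E'
from plant import optics
from m import *
for n in ["top","scene"]:
    c=optics.get_calibration(n);D=np.load(n+"0.npz");p=D["p"];hsv=cv2.cvtColor(p,cv2.COLOR_RGB2HSV)
    for nm,P in [("ej",(.453,.06)),("sl",(.517,.267))]:
        print(n,nm,ring(c,D["d"],P,.034))
    # bright mask parts
    m=(p.min(2)>(175)).astype(np.uint8)
    print(np.percentile(p.min(2),[50,90,98]))
    cn,_=cv2.findContours(m,cv2.RETR_EXTERNAL,cv2.CHAIN_APPROX_NONE)
    for k in cn:
        if cv2.contourArea(k)>150:
            h=cv2.convexHull(k); e=cv2.fitEllipse(h); print("  ",np.round(e[0],1),np.round(e[1],1),cv2.contourArea(k),"z.005",onplane(c,*e[0],.005).round(4)[:2],"z.09",onplane(c,*e[0],.09).round(4)[:2])
    W=cloud(c,D["d"]); m=(np.hypot(W[...,0]-.484,W[...,1]+.209)<.05)&(W[...,2]>.105)
    print("spindle",W[m].mean(0),m.sum(),W[m].min(0),W[m].max(0))
E
```

```text
top ej (array([0.4538, 0.0647, 0.034 ]), (277.3983154296875, 214.73690795898438), (17.980663299560547, 18.236162185668945), np.int32(147))
top sl (array([0.5211, 0.2729, 0.034 ]), (201.78021240234375, 188.4584197998047), (17.777183532714844, 18.18130111694336), np.int32(154))
[111. 138. 150.]
spindle [ 0.47885619 -0.19733657  0.12957106] 57 [ 0.47147577 -0.20999085  0.10769642] [ 0.48739592 -0.19218293  0.14217798]
scene ej (array([0.4562, 0.0692, 0.034 ]), (254.74375915527344, 199.25440979003906), (14.71180534362793, 18.178421020507812), np.int32(166))
scene sl (array([0.5241, 0.2768, 0.034 ]), (278.7613525390625, 257.24713134765625), (18.43425941467285, 21.137380599975586), np.int32(236))
[140. 165. 192.]
   [ 52.9 410.1] [ 38.7 103.7] 390.5 z.005 [1.0578 0.3285] z.09 [1.0443 0.379 ]
   [ 90.7 367.3] [24.9 40.9] 267.5 z.005 [0.9782 0.2859] z.09 [0.9734 0.3411]
   [ 50.3 347.4] [24.1 29.2] 157.0 z.005 [1.034  0.2003] z.09 [1.0231 0.2649]
   [ 73.2 331. ] [32.1 81.1] 1262.5 z.005 [0.9857 0.1878] z.09 [0.9801 0.2538]
   [ 24.  284.4] [26.2 39.5] 603.0 z.005 [1.0486 0.0048] z.09 [1.036
[... 321 characters left out ...]
.3318]
   [199.8 233.3] [32.3 45.6] 799.0 z.005 [0.6336 0.0775] z.09 [0.6667 0.1556]
   [256.7 197. ] [11.9 20.9] 155.0 z.005 [0.4274 0.0358] z.09 [0.4832 0.1185]
   [185.6 149.3] [40.  90.1] 1068.0 z.005 [ 0.4918 -0.2986] z.09 [ 0.5405 -0.1792]
   [460.  102.3] [14.3 90.8] 600.0 z.005 [-0.5862 -0.0114] z.09 [-0.4189  0.0765]
   [398.   89.4] [14.5 33. ] 229.0 z.005 [-0.4634 -0.2258] z.09 [-0.3097 -0.1144]
   [268.1  78. ] [ 9.4 48.5] 208.0 z.005 [-0.0623 -0.613 ] z.09 [ 0.0474 -0.4589]
   [275.2  91.7] [ 55.  185.6] 806.0 z.005 [-0.011  -0.4867] z.09 [ 0.093  -0.3465]
spindle [ 0.48023881 -0.19702901  0.12409888] 64 [ 0.46984515 -0.20486598  0.1061642 ] [ 0.4876758  -0.1898119   0.14134926]
```

```bash
cat >> h.py <<'E'
def go(o,P,yaw_deg=0):
    """tool-frame shift in 5cm units and turn to be down"""
    Rt=R.from_quat(o["tcp_rot"]); d=Rt.inv().apply(np.array(P)-o["ee_pos"])/.05
    return d.round(2)
E
python3 - <<'E'
from plant import get_obs
from h import *
o=get_obs();print(R.from_quat(o["tcp_rot"]).as_matrix().round(3)); print(go(o,[.455,.066,.20]))
E
```

```text
[[-0.917  0.399 -0.001]
 [ 0.399  0.917 -0.001]
 [ 0.    -0.002 -1.   ]]
[-7.82 -6.14  0.9 ]
```

Emit:
{"method": "servo_tool", "body": {"series": [[[0, 0, 0], [-0.4, -0.3, 0], 1], [[0, 0, 0], [-0.8, -0.64, 0.1], 1], [[0, 0, 0], [-0.8, -0.64, 0.1], 1], [[0, 0, 0], [-0.8, -0.64, 0.1], 1], [[0, 0, 0], [-0.8, -0.64, 0.1], 1], [[0, 0, 0], [-0.8, -0.64, 0.1], 1], [[0, 0, 0], [-0.8, -0.64, 0.1], 1], [[0, 0, 0], [-0.8, -0.64, 0.1], 1], [[0, 0, 0], [-0.8, -0.64, 0.1], 1], [[0, 0, 0], [-0.8, -0.64, 0.1], 1]]}}

```text
t: 1.35
ee_pos: [0.4474, 0.0731, 0.2]
tcp_rot: [0.204, 0.979, 0.0, -0.0]
wrist_force: [0.3, 0.8, 0.3]
width: 0.0854
```

Emit:
{"method": "servo_tool", "body": {"series": [[[0, 0, 0], [-0.2, -0.1, 0.1], 1], [[0, 0, 0], [0, 0, 0], 1], [[0, 0, 0], [0, 0, 0], 1]]}}

```text
t: 1.72
ee_pos: [0.4533, 0.0671, 0.1951]
tcp_rot: [0.203, 0.979, 0.0, -0.001]
wrist_force: [-0.4, 0.5, -0.0]
width: 0.0852
```

```bash
python3 - <<'E'
from plant import get_obs,optics
from h import *
o=get_obs();print(o["t"],o["ee_pos"],o["joints"].round(2),go(o,[.455,.066,.20]))
c=optics.get_calibration("wrist");print(c)
p,d=optics.snapshot("wrist");np.savez("w1.npz",p=p,d=d,ee=o["ee_pos"],q=o["tcp_rot"],mtx=c["mtx"],eye=c["eye"],rotation=c["rotation"])
cv2.imwrite("pics/w1.png",p[...,::-1])
E
```

```text
1.725 [0.45333697 0.06714083 0.1951403 ] [-0.01  0.2  -0.5   0.87  0.    0.39] [-0.04 -0.01 -0.1 ]
{'mtx': array([[297.31863964,   0.        , 260.0408668 ],
       [  0.        , 297.31863964, 190.17201846],
       [  0.        ,   0.        ,   1.        ]]), 'eye': array([0.38813715, 0.09514318, 0.32267797]), 'rotation': array([0.82826767, 0.5430316 , 0.0763944 , 0.11512275])}
```

View pics/w1.png

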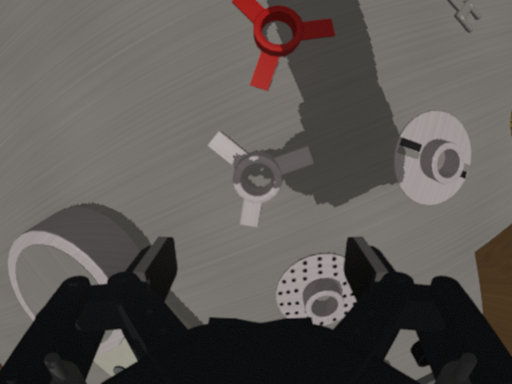

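The wrist view shows the ejector collar at about (258,177), with red at (278,30), slicer at (443,160) and grater at (324,300). I'll cast rays for the ejector and slicer.

```bash
cat >> h.py <<'E'
def fray(c,u,v):
    K=c["mtx"];x=(u-K[0,2])/K[0,0];y=(v-K[1,2])/K[1,1];t=np.hypot(x,y)
    s=np.sin(t)/t if t>1e-9 else 1.
    return R.from_quat(c["rotation"]).apply([x*s,y*s,np.cos(t)])
def fplane(c,u,v,z):
    d=fray(c,u,v);e=np.array(c["eye"]);return e+d*(z-e[2])/d[2]
def fproj(c,P):
    q=R.from_quat(c["rotation"]).inv().apply(np.array(P)-c["eye"]);K=c["mtx"]
    t=np.arctan2(np.hypot(q[0],q[1]),q[2]);n=np.hypot(q[0],q[1])
    return K[0,0]*t*q[0]/n+K[0,2],K[1,1]*t*q[1]/n+K[1,2]
E
python3 - <<'E'
from h import *
c=np.load("w1.npz");p=c["p"].copy()
print(fplane(c,258,176,.034),fplane(c,446,161,.034),fproj(c,[.455,.066,.034]),fproj(c,c["ee"]))
big=cv2.resize(p[:,:,::-1],None,fx=4,fy=4,interpolation=cv2.INTER_CUBIC)
def circ(cx,cy,z,r,col):
    for a in np.linspace(0,2*np.pi,60):
        u,v=fproj(c,[cx+r*np.cos(a),cy+r*np.sin(a),z]);cv2.circle(big,(int(4*u+2),int(4*v+2)),1,col,-1)
circ(.455,.066,.034,.025,(0,255,0));circ(.455,.066,.034,.017,(0,255,0))
circ(.522,.274,.034,.025,(0,255,0));circ(.522,.274,.034,.017,(0,255,0));circ(.522,.274,.005,.06,(255,0,0))
circ(.480,-.197,.09,.09,(0,0,255))
cv2.imwrite("pics/w1c.png",np.hstack([big[520:920,820:1220],big[420:820,1540:1940]]))
T=np.load("top0.npz")
E
```

```text
[0.44936485 0.06679581 0.034     ] [0.51626727 0.27001983 0.034     ] (np.float64(259.52345201182317), np.float64(181.33334603947316)) (np.float64(260.26744433091187), np.float64(258.7064524919375))
```

View pics/w1c.png

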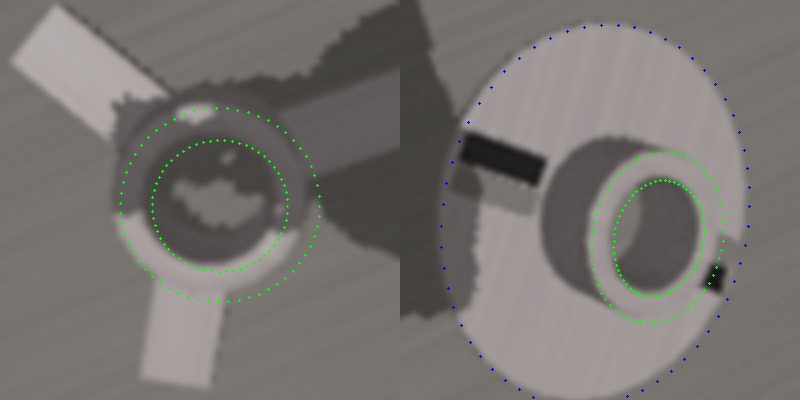

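Emit:
{"method": "servo_tool", "body": {"series": [[[0, 0, 0], [0, 0, 0.5], 1], [[0, 0, 0], [0, 0, 0.7], 1], [[0, 0, 0], [0, 0, 0.7], 1], [[0, 0, 0], [0, 0, 0.6], 1], [[0, 0, 0], [0, 0, 0.4], 1], [[0, 0, 0], [0, 0, 0.3], 1], [[0, 0, 0], [0, 0, 0.18], 1], [[0, 0, 0], [0, 0, 0], 1], [[0, 0, 0], [0, 0, 0], 1]]}}

```text
t: 2.9
ee_pos: [0.4546, 0.0664, 0.0269]
tcp_rot: [0.204, 0.979, 0.0, 0.0]
wrist_force: [-0.5, 0.4, 0.0]
width: 0.0856
```

Emit:
{"method": "servo_tool", "body": {"series": [[[0, 0, 0], [0, 0, 0], -0.2], [[0, 0, 0], [0, 0, 0], -0.5], [[0, 0, 0], [0, 0, 0], -0.5], [[0, 0, 0], [0, 0, 0], -1], [[0, 0, 0], [0, 0, 0], -1], [[0, 0, 0], [0, 0, 0], -1], [[0, 0, 0], [0, 0, 0], -1]]}}

```text
t: 3.78
ee_pos: [0.4544, 0.0656, 0.0272]
tcp_rot: [0.204, 0.979, -0.001, 0.0]
wrist_force: [-2.1, -1.6, 9.0]
width: 0.0476
```

Emit:
{"method": "servo_tool", "body": {"series": [[[0, 0, 0], [0, 0, -0.1], -1], [[0, 0, 0], [0, 0, -0.3], -1], [[0, 0, 0], [0, 0, -0.6], -1], [[0, 0, 0], [0, 0, -0.7], -1], [[0, 0, 0], [0, 0, -0.8], -1], [[0, 0, 0], [0, 0, -0.8], -1], [[0, 0, 0], [0, 0, -0.5], -1], [[0, 0, 0], [0, 0, 0], -1], [[0, 0, 0], [0, 0, 0], -1]]}}

```text
t: 4.9
ee_pos: [0.4533, 0.0662, 0.2151]
tcp_rot: [0.204, 0.979, -0.0, -0.001]
wrist_force: [0.3, 0.3, -2.0]
width: 0.0473
```

```bash
cat > w.py <<'E'
import sys
from plant import get_obs,optics
from h import *
def shot(n):
    o=get_obs();print(o["t"],o["ee_pos"].round(4),o["width"].round(4),o["wrist_force"].round(1))
    c=optics.get_calibration("wrist")
    p,d=optics.snapshot("wrist");np.savez(n+".npz",p=p,d=d,ee=o["ee_pos"],q=o["tcp_rot"],mtx=c["mtx"],eye=c["eye"],rotation=c["rotation"])
    cv2.imwrite(f"pics/{n}.png",p[...,::-1])
E
python3 -c "
from w import *
shot('w2');o=get_obs();print(go(o,[.48,-.197,.22]))"
```

```text
Traceback (most recent call last):
  File "w.py", line 5, in shot
    o=get_obs();print(o["t"],o["ee_pos"].round(4),o["width"].round(4),o["wrist_force"].round(1))
                                                  ^^^^^^^^^^^^^^^^
AttributeError: 'float' object has no attribute 'round'
```

```bash
sed -i 's/o\["width"\].round(4)/round(o["width"],4)/' w.py
python3 -c "
from w import *
shot('w2');o=get_obs();print(go(o,[.48,-.197,.22]))"
```

```text
4.9 [0.4533 0.0662 0.2151] 0.0473 [ 0.3  0.3 -2. ]
[-2.6  -4.61 -0.11]
```

View pics/w2.png

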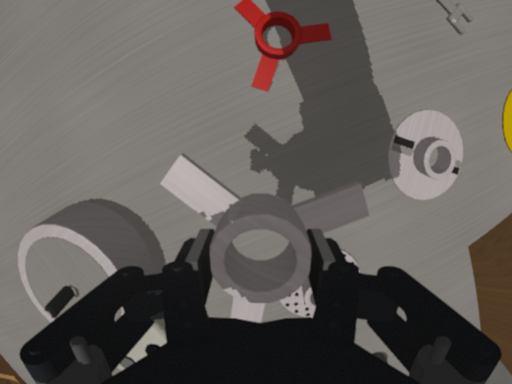

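The ejector is held upright by its collar, around (261,245). The spindle shows at about (62,300) on the drum. I'll refine the in-hand offset and the drum centre.

```bash
python3 - <<'E'
from h import *
from m import ring
from plant import optics
c=np.load("w2.npz");big=cv2.resize(c["p"][190:320,190:330,::-1],None,fx=4,fy=4,interpolation=cv2.INTER_CUBIC)
ee=c["ee"];R_=R.from_quat(c["q"])
for dx,col in [(0,(0,255,0))]:
  for r in(.025,.017):
    for a in np.linspace(0,2*np.pi,60):
        u,v=fproj(c,ee+[r*np.cos(a),r*np.sin(a),.0068]);cv2.circle(big,(int(4*(u-190)+2),int(4*(v-190)+2)),1,col,-1)
cv2.imwrite("pics/w2c.png",big)
# drum in top
ct=optics.get_calibration("top");T=np.load("top0.npz");g=T["p"].min(2)
W=cloud(ct,T["d"])
m=((np.hypot(W[...,0]-.48,W[...,1]+.197)<.12)&(abs(W[...,2]-.09)<.02)&(g>125)).astype(np.uint8)
cv2.imwrite("pics/m.png",m*255)
roi=T["p"][160:250,335:430,::-1];big=cv2.resize(roi,None,fx=6,fy=6,interpolation=cv2.INTER_CUBIC)
for x,y,col in [(.48,-.197,(0,255,0))]:
  for r,z in((.09,.09),(.009,.09),(.005,.14)):
    for a in np.linspace(0,2*np.pi,90):
        u,v=project(ct,[x+r*np.cos(a),y+r*np.sin(a),z]);cv2.circle(big,(int(6*(u-335)+3),int(6*(v-160)+3)),1,col,-1)
cv2.imwrite("pics/drum.png",big)
cs=optics.get_calibration("scene");S=np.load("scene0.npz")
big=cv2.resize(S["p"][115:185,160:240,::-1],None,fx=6,fy=6,interpolation=cv2.INTER_CUBIC)
for r,z in((.09,.09),(.009,.09),(.005,.14)):
    for a in np.linspace(0,2*np.pi,90):
        u,v=project(cs,[.48+r*np.cos(a),-.197+r*np.sin(a),z]);cv2.circle(big,(int(6*(u-160)+3),int(6*(v-115)+3)),1,(0,255,0),-1)
cv2.imwrite("pics/drums.png",big)
E
```

```text
(no output)
```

View pics/w2c.png

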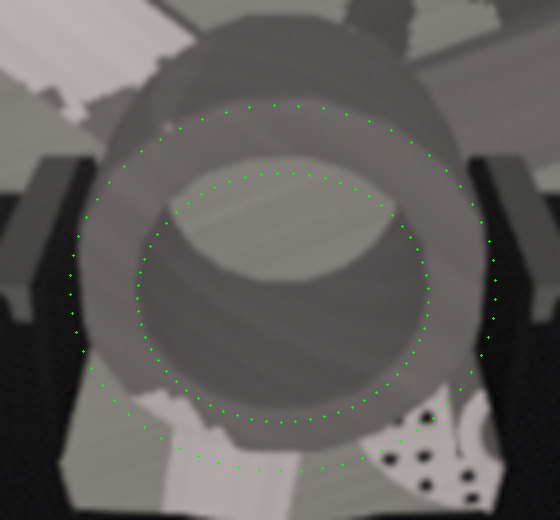

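View pics/drum.png

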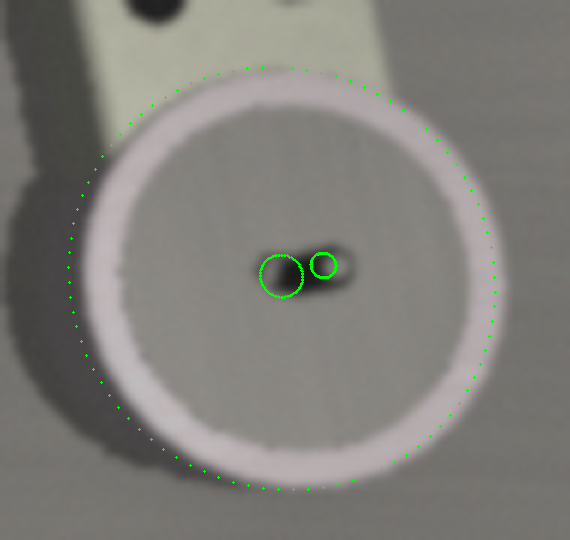

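View pics/drums.png

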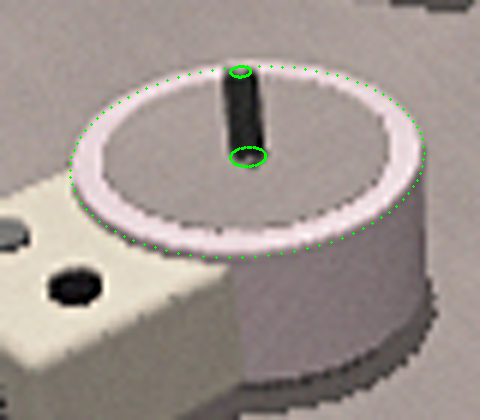

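Emit:
{"method": "servo_tool", "body": {"series": [[[0, 0, 0], [-0.15, -0.3, -0.1], -1], [[0, 0, 0], [-0.35, -0.6, -0.1], -1], [[0, 0, 0], [-0.4, -0.7, 0], -1], [[0, 0, 0], [-0.4, -0.7, 0], -1], [[0, 0, 0], [-0.4, -0.7, 0], -1], [[0, 0, 0], [-0.4, -0.7, 0], -1], [[0, 0, 0], [-0.3, -0.6, 0], -1], [[0, 0, 0], [-0.2, -0.35, 0], -1], [[0, 0, 0], [0, 0, 0], -1], [[0, 0, 0], [0, 0, 0], -1]]}}

```text
t: 6.2
ee_pos: [0.4801, -0.1982, 0.2259]
tcp_rot: [0.204, 0.979, 0.0, -0.001]
wrist_force: [0.1, 0.2, -2.2]
width: 0.048
```

```bash
python3 -c "
from w import *
shot('w3');o=get_obs();print(go(o,[.48,-.199,.22]))
p,d=optics.snapshot('scene');cv2.imwrite('pics/s3.png',cv2.resize(p[60:200,120:300,::-1],None,fx=4,fy=4))"
```

```text
6.2 [ 0.4801 -0.1982  0.2259] 0.048 [ 0.1  0.2 -2.2]
[-0.   -0.02  0.12]
```

View pics/w3.png

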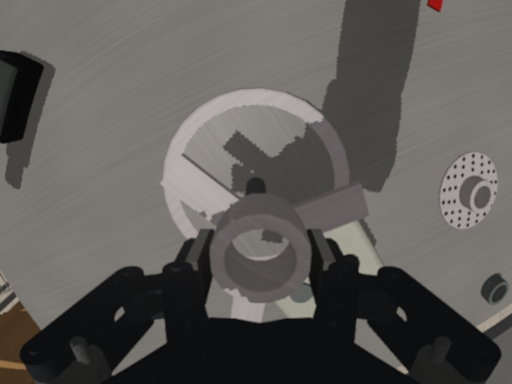

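View pics/s3.png

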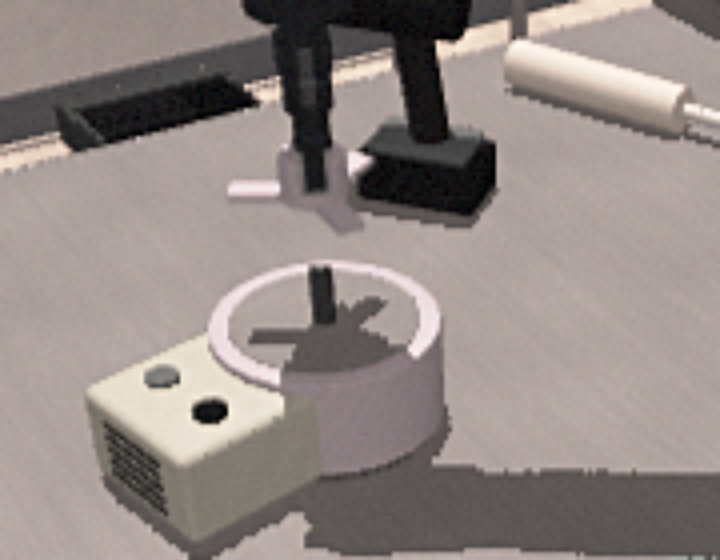

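The ejector is over the drum, and the spindle tip shows at about (257,183) just beyond the collar. Next I'll measure the tip and drum rim against the tool.

```bash
python3 - <<'E'
from h import *
c=np.load("w3.npz");Rt=R.from_quat(c["q"])
big=cv2.resize(c["p"][80:310,150:370,::-1],None,fx=2.6*1,fy=2.6,interpolation=cv2.INTER_CUBIC)
def circ(x,y,z,r,col):
    for a in np.linspace(0,2*np.pi,100):
        u,v=fproj(c,[x+r*np.cos(a),y+r*np.sin(a),z])
        if 150<u<370 and 80<v<310: cv2.circle(big,(int(2.6*(u-150)+1),int(2.6*(v-80)+1)),1,col,-1)
x,y=.48,-.199
circ(x,y,.09,.09,(0,255,0));circ(x,y,.14,.005,(0,255,0));circ(x,y,.134,.009,(0,0,255))
e=c["ee"];circ(e[0],e[1],e[2]+.0068,.025,(255,0,0));circ(e[0],e[1],e[2]+.0068,.017,(255,0,0))
cv2.imwrite("pics/w3c.png",big)
E
```

```text
(no output)
```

View pics/w3c.png

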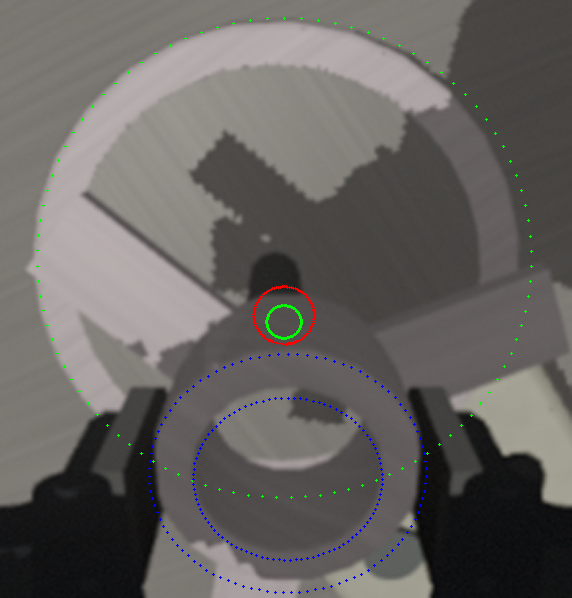

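```bash
python3 - <<'E'
from h import *
c=np.load("w3.npz");Rt=R.from_quat(c["q"])
big=cv2.resize(c["p"][80:310,150:370,::-1],None,fx=2.6*1,fy=2.6,interpolation=cv2.INTER_CUBIC)
def circ(x,y,z,r,col):
    for a in np.linspace(0,2*np.pi,100):
        u,v=fproj(c,[x+r*np.cos(a),y+r*np.sin(a),z])
        if 150<u<370 and 80<v<310: cv2.circle(big,(int(2.6*(u-150)+1),int(2.6*(v-80)+1)),1,col,-1)
x,y=.479,-.2013
circ(x,y,.09,.09,(0,255,0));circ(x,y,.09,.009,(0,0,255))
e=c["ee"];z=.222-.2151+e[2]
for k,col in((0,(255,0,0)),(-.003,(0,255,255)),(.003,(255,0,255))):
    P=e+Rt.apply([k,0,-.0068]); circ(P[0],P[1],P[2],.017,col)
cv2.imwrite("pics/w3d.png",big)
E
```

```text
(no output)
```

View pics/w3d.png

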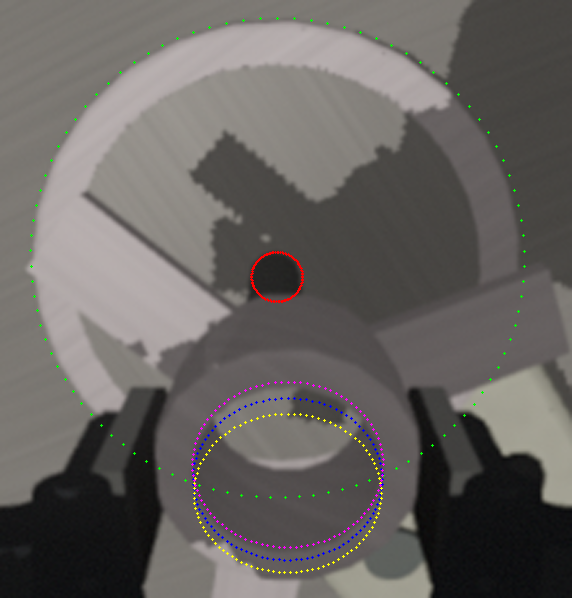

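Emit:
{"method": "servo_tool", "body": {"series": [[[0, 0, 0], [-0.05, -0.06, 0.2], -1], [[0, 0, 0], [0, 0, 0.4], -1], [[0, 0, 0], [0, 0, 0.4], -1], [[0, 0, 0], [0, 0, 0.3], -1], [[0, 0, 0], [0, 0, 0.2], -1], [[0, 0, 0], [0, 0, 0], -1]]}}

```text
t: 7.05
ee_pos: [0.4812, -0.2024, 0.1506]
tcp_rot: [0.204, 0.979, 0.0, -0.001]
wrist_force: [-0.5, -0.3, -2.6]
width: 0.0475
```

Emit:
{"method": "servo_tool", "body": {"series": [[[0, 0, 0], [0, 0, 0.2], -1], [[0, 0, 0], [0, 0, 0.2], -1], [[0, 0, 0], [0, 0, 0.15], -1], [[0, 0, 0], [0, 0, 0.1], -1], [[0, 0, 0], [0, 0, 0], -1], [[0, 0, 0], [0, 0, 0], -1]]}}

```text
t: 7.8
ee_pos: [0.4818, -0.2028, 0.119]
tcp_rot: [0.204, 0.979, -0.0, 0.0]
wrist_force: [0.8, -0.7, -2.6]
width: 0.0475
```

Not in contact yet. I'll step down a millimetre at a time.

Emit:
{"method": "servo_tool", "body": {"series": [[[0, 0, 0], [0, 0, 0.02], -1], [[0, 0, 0], [0, 0, 0.02], -1], [[0, 0, 0], [0, 0, 0], -1]]}}

```text
t: 8.18
ee_pos: [0.4818, -0.2028, 0.1173]
tcp_rot: [0.204, 0.979, -0.0, 0.0]
wrist_force: [-1.5, 0.4, 2.2]
width: 0.0475
```

```bash
python3 -c "
from w import *
shot('w4')
p,d=optics.snapshot('scene');cv2.imwrite('pics/s4.png',cv2.resize(p[90:200,130:260,::-1],None,fx=5,fy=5,interpolation=cv2.INTER_CUBIC))"
```

```text
8.175 [ 0.4818 -0.2028  0.1173] 0.0475 [-1.5  0.4  2.2]
```

View pics/w4.png

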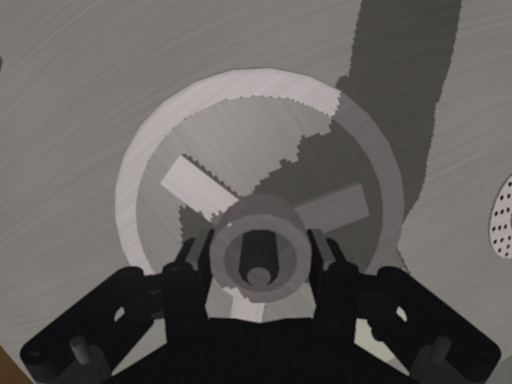

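View pics/s4.png

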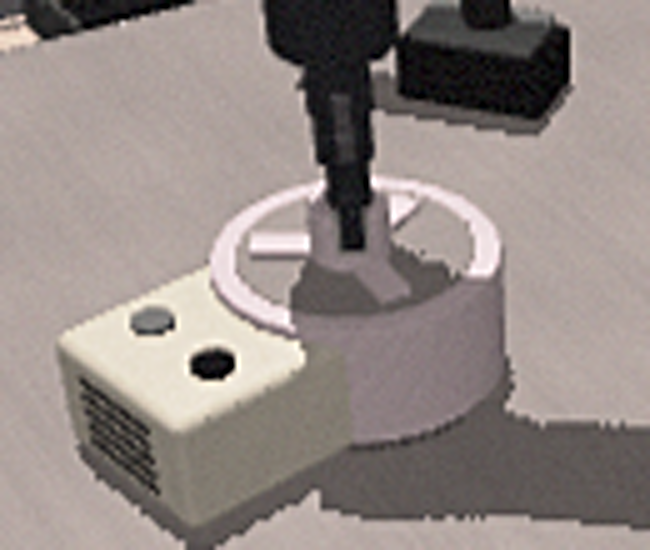

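The ejector has touched down: force went from -2.6 to +2.2 N, and the spindle stands inside the collar at (260,260). I'll release it.

Emit:
{"method": "servo_tool", "body": {"series": [[[0, 0, 0], [0, 0, 0], 0.4], [[0, 0, 0], [0, 0, 0], 0.7], [[0, 0, 0], [0, 0, 0], 1], [[0, 0, 0], [0, 0, 0], 1], [[0, 0, 0], [0, 0, 0], 1], [[0, 0, 0], [0, 0, -0.3], 1], [[0, 0, 0], [0, 0, -0.6], 1], [[0, 0, 0], [0, 0, -0.8], 1], [[0, 0, 0], [0, 0, -0.5], 1], [[0, 0, 0], [0, 0, 0], 1]]}}

```text
t: 9.52
ee_pos: [0.4831, -0.2035, 0.2298]
tcp_rot: [0.204, 0.979, -0.001, 0.003]
wrist_force: [0.8, -0.3, -0.3]
width: 0.0854
```

```bash
python3 -c "
from w import *
shot('w5')
p,d=optics.snapshot('scene');cv2.imwrite('pics/s5.png',cv2.resize(p[90:200,130:260,::-1],None,fx=5,fy=5,interpolation=cv2.INTER_CUBIC))
o=get_obs();print(o['joints'].round(3),go(o,[.522,.274,.22]))"
```

```text
9.525 [ 0.4831 -0.2035  0.2298] 0.0854 [ 0.8 -0.3 -0.3]
[-0.54   0.289 -0.295  0.987 -0.    -0.129] [3.07 9.06 0.14]
```

View pics/w5.png

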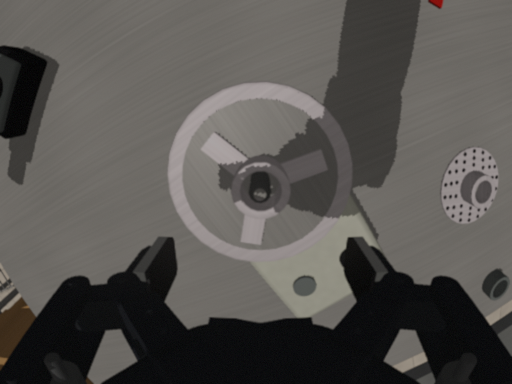

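View pics/s5.png

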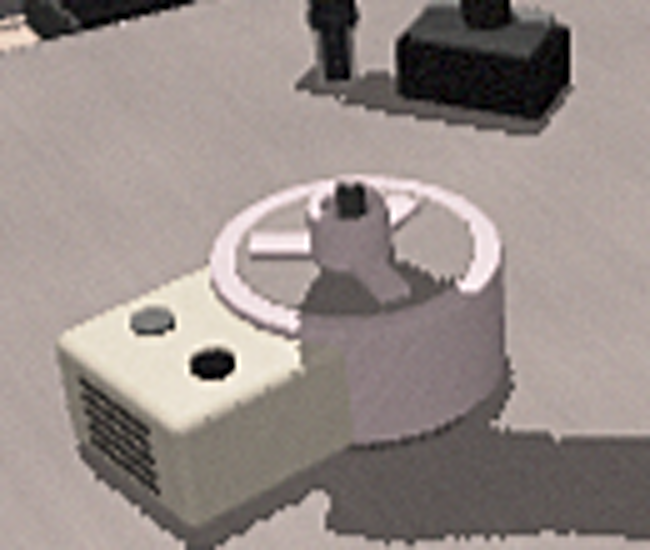

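The ejector sits flat, collar around the spindle at (260,185) in the wrist view. Now I'll use this clear view to fix the spindle position in wrist-camera terms for the second placing.

```bash
python3 - <<'E'
from h import *
c=np.load("w5.npz");print(c["ee"],R.from_quat(c["q"]).as_matrix().round(3)[:,2])
X0,Y0,s=160,75,2.9
big=cv2.resize(c["p"][Y0:Y0+195,X0:X0+200,::-1],None,fx=s,fy=s,interpolation=cv2.INTER_CUBIC)
def circ(x,y,z,r,col):
    for a in np.linspace(0,2*np.pi,100):
        u,v=fproj(c,[x+r*np.cos(a),y+r*np.sin(a),z])
        cv2.circle(big,(int(s*(u-X0)+1),int(s*(v-Y0)+1)),1,col,-1)
x,y=.479,-.2013
circ(x,y,.09,.09,(0,255,0));circ(x,y,.14,.005,(0,0,255));circ(x,y,.124,.025,(255,0,0));circ(x,y,.124,.017,(255,0,0))
cv2.imwrite("pics/w5c.png",big)
E
```

```text
[ 0.48307102 -0.20350231  0.22975765] [ 0.005 -0.003 -1.   ]
```

View pics/w5c.png

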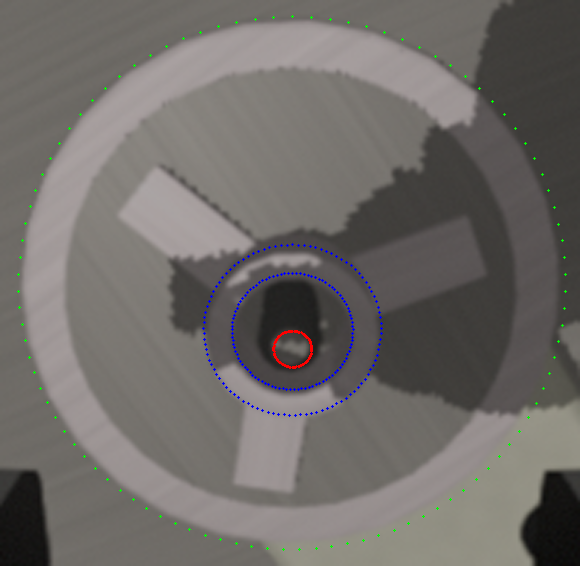

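Emit:
{"method": "servo_tool", "body": {"series": [[[0, 0, 0], [0.15, 0.4, 0], 1], [[0, 0, 0], [0.27, 0.8, 0], 1], [[0, 0, 0], [0.3, 0.9, 0], 1], [[0, 0, 0], [0.3, 0.9, 0], 1], [[0, 0, 0], [0.3, 0.9, 0], 1], [[0, 0, 0], [0.3, 0.9, 0], 1], [[0, 0, 0], [0.3, 0.9, 0], 1], [[0, 0, 0], [0.3, 0.9, 0], 1], [[0, 0, 0], [0.3, 0.9, 0], 1], [[0, 0, 0], [0.3, 0.8, 0], 1]]}}

```text
t: 10.88
ee_pos: [0.5165, 0.2366, 0.2255]
tcp_rot: [0.203, 0.979, -0.0, -0.001]
wrist_force: [0.5, -0.3, -0.1]
width: 0.0855
```

Emit:
{"method": "servo_tool", "body": {"series": [[[0, 0, 0], [0.25, 0.76, 0.1], 1], [[0, 0, -0.15], [0, 0, 0], 1], [[0, 0, -0.15], [0, 0, 0], 1], [[0, 0, -0.15], [0, 0, 0], 1], [[0, 0, -0.15], [0, 0, 0], 1], [[0, 0, -0.15], [0, 0, 0], 1], [[0, 0, 0], [0, 0, 0], 1], [[0, 0, 0], [0, 0, 0], 1]]}}

```text
t: 11.88
ee_pos: [0.521, 0.2743, 0.2211]
tcp_rot: [-0.185, 0.983, -0.0, -0.001]
wrist_force: [-0.6, -0.1, 0.1]
width: 0.0855
```

```bash
cat > ov.py <<'E'
from h import *
import sys
c=np.load("w6.npz");e=c["ee"]
X0,Y0,s=150,60,2.6
x,y=map(float,sys.argv[1:3])
big=cv2.resize(c["p"][Y0:Y0+220,X0:X0+230,::-1],None,fx=s,fy=s,interpolation=cv2.INTER_CUBIC)
def circ(x,y,z,r,col):
    for a in np.linspace(0,2*np.pi,100):
        u,v=fproj(c,[x+r*np.cos(a),y+r*np.sin(a),z]);cv2.circle(big,(int(s*(u-X0)+1),int(s*(v-Y0)+1)),1,col,-1)
circ(x,y,.005,.06,(0,255,0));circ(x,y,.034,.025,(255,0,0));circ(x,y,.034,.017,(255,0,0))
cv2.imwrite("pics/%s.png"%sys.argv[3],big)
E
python3 -c "
from w import *
shot('w6')
o=get_obs();print(o['joints'].round(3),go(o,[.522,.274,.2]),R.from_quat(o['tcp_rot']).as_matrix().round(3))"
python3 ov.py .522 .274 w6c
```

```text
11.875 [0.521  0.2743 0.2211] 0.0855 [-0.6 -0.1  0.1]
[ 0.359  0.415 -0.124  1.033  0.    -0.014] [-0.01 -0.01  0.43] [[-0.931 -0.365 -0.001]
 [-0.365  0.931 -0.   ]
 [ 0.001  0.    -1.   ]]
```

View pics/w6c.png

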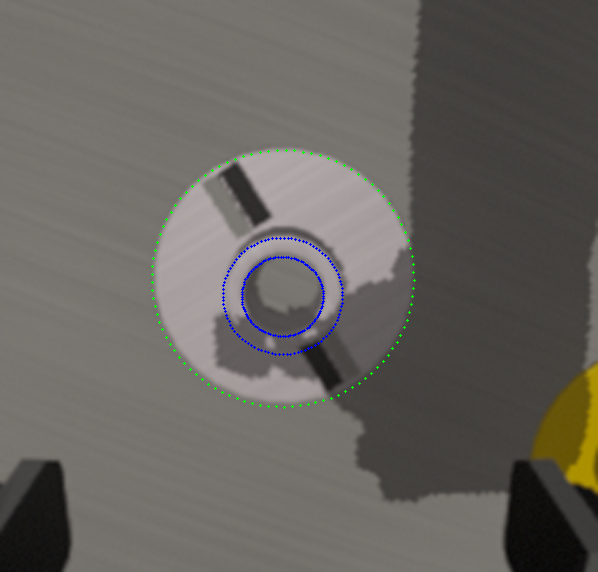

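The disc and collar match (.522, .274) exactly. The blades at crop (240,200) and (330,365) lie clear of the jaw line. Descending.

Emit:
{"method": "servo_tool", "body": {"series": [[[0, 0, 0], [-0.02, 0, 0.5], 1], [[0, 0, 0], [0, 0, 0.8], 1], [[0, 0, 0], [0, 0, 0.8], 1], [[0, 0, 0], [0, 0, 0.7], 1], [[0, 0, 0], [0, 0, 0.5], 1], [[0, 0, 0], [0, 0, 0.3], 1], [[0, 0, 0], [0, 0, 0.2], 1], [[0, 0, 0], [0, 0, 0.07], 1], [[0, 0, 0], [0, 0, 0], 1], [[0, 0, 0], [0, 0, 0], 1]]}}

```text
t: 13.18
ee_pos: [0.5233, 0.2745, 0.0291]
tcp_rot: [-0.186, 0.983, 0.0, 0.001]
wrist_force: [0.9, 1.6, 0.4]
width: 0.0852
```

Emit:
{"method": "servo_tool", "body": {"series": [[[0, 0, 0], [0, 0, 0], -0.2], [[0, 0, 0], [0, 0, 0], -0.5], [[0, 0, 0], [0, 0, 0], -0.5], [[0, 0, 0], [0, 0, 0], -1], [[0, 0, 0], [0, 0, 0], -1], [[0, 0, 0], [0, 0, 0], -1], [[0, 0, 0], [0, 0, 0], -1]]}}

```text
t: 14.05
ee_pos: [0.5231, 0.2741, 0.0292]
tcp_rot: [-0.186, 0.982, -0.0, 0.0]
wrist_force: [-1.7, -1.5, 7.3]
width: 0.0486
```

Emit:
{"method": "servo_tool", "body": {"series": [[[0, 0, 0], [0, 0, -0.1], -1], [[0, 0, 0], [0, 0, -0.3], -1], [[0, 0, 0], [0, 0, -0.6], -1], [[0, 0, 0], [0, 0, -0.7], -1], [[0, 0, 0], [0, 0, -0.8], -1], [[0, 0, 0], [0, 0, -0.8], -1], [[0, 0, 0], [0, 0, -0.6], -1], [[0, 0, 0], [0, 0, -0.2], -1], [[0, 0, 0], [0, 0, 0], -1], [[0, 0, 0], [0, 0, 0], -1]]}}

```text
t: 15.3
ee_pos: [0.5218, 0.274, 0.2317]
tcp_rot: [-0.186, 0.983, -0.0, -0.001]
wrist_force: [0.0, 0.3, -3.2]
width: 0.0484
```

```bash
python3 -c "
from w import *
shot('w7')
o=get_obs();print(go(o,[.480,-.2,.235]))
c=np.load('w7.npz');Rt=R.from_quat(c['q']);s=3.6;X0=180;Y0=170
big=cv2.resize(c['p'][170:330,180:340,::-1],None,fx=s,fy=s,interpolation=cv2.INTER_CUBIC)
for k,col in((0,(255,0,0)),(.003,(255,0,255))):
  for r in (.017,.025):
   for a in np.linspace(0,6.28,80):
    P=c['ee']+Rt.apply([k+r*np.cos(a),r*np.sin(a),-.0048]);u,v=fproj(c,P);cv2.circle(big,(int(s*(u-X0)+1),int(s*(v-Y0)+1)),1,col,-1)
cv2.imwrite('pics/w7c.png',big)
"
```

```text
15.3 [0.5218 0.274  0.2317] 0.0484 [ 0.   0.3 -3.2]
[ 4.25 -8.52 -0.06]
```

View pics/w7.png

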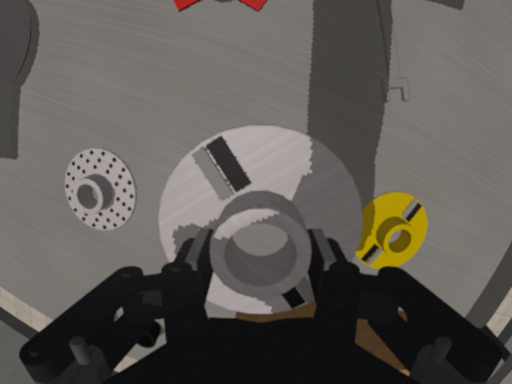

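View pics/w7c.png

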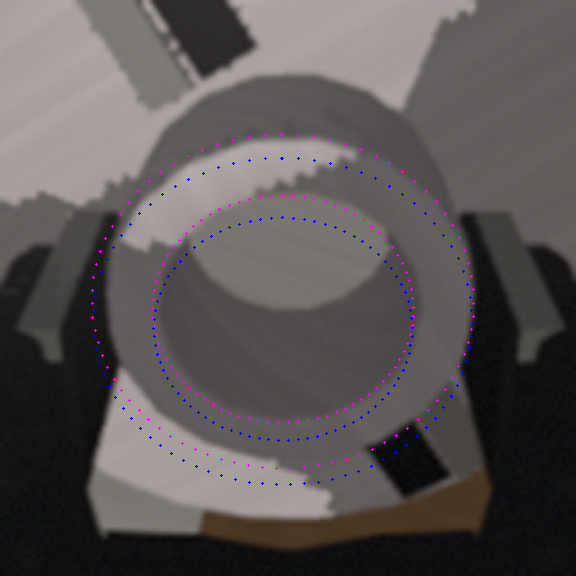

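The slicer is held level, hole about 2 to 3 mm toward tool +x. I'll carry it to the spindle.

Emit:
{"method": "servo_tool", "body": {"series": [[[0, 0, 0], [0.1, -0.2, -0.05], -1], [[0, 0, 0], [0.25, -0.5, 0], -1], [[0, 0, 0], [0.4, -0.8, 0], -1], [[0, 0, 0], [0.4, -0.8, 0], -1], [[0, 0, 0], [0.4, -0.8, 0], -1], [[0, 0, 0], [0.4, -0.8, 0], -1], [[0, 0, 0], [0.4, -0.8, 0], -1], [[0, 0, 0], [0.4, -0.8, 0], -1], [[0, 0, 0], [0.4, -0.8, 0], -1], [[0, 0, 0], [0.4, -0.8, 0], -1]]}}

```text
t: 16.6
ee_pos: [0.4865, -0.1229, 0.2356]
tcp_rot: [-0.186, 0.983, 0.0, -0.0]
wrist_force: [1.4, -0.3, -2.4]
width: 0.0484
```

Emit:
{"method": "servo_tool", "body": {"series": [[[0, 0, 0], [0.3, -0.7, 0], -1], [[0, 0, 0], [0.22, -0.5, 0], -1], [[0, 0, 0], [0.15, -0.24, 0], -1], [[0, 0, 0], [0, 0, 0], -1], [[0, 0, 0], [0, 0, 0], -1]]}}

```text
t: 17.23
ee_pos: [0.4824, -0.1993, 0.2357]
tcp_rot: [-0.187, 0.982, 0.0, -0.0]
wrist_force: [-0.8, 0.4, -2.4]
width: 0.0483
```

```bash
python3 -c "
from w import *
shot('w8')
o=get_obs();print(go(o,[.481,-.2006,.19]),o['joints'].round(2))
c=np.load('w8.npz');Rt=R.from_quat(c['q']);s=2.5;X0=140;Y0=90
big=cv2.resize(c['p'][90:320,140:370,::-1],None,fx=s,fy=s,interpolation=cv2.INTER_CUBIC)
def dot(P,col):
    u,v=fproj(c,P);cv2.circle(big,(int(s*(u-X0)+1),int(s*(v-Y0)+1)),1,col,-1)
for a in np.linspace(0,6.28,100):
    x,y=np.cos(a),np.sin(a)
    dot(c['ee']+Rt.apply([.002+.017*x,.017*y,-.0048]),(255,0,255))
    dot(c['ee']+Rt.apply([.002+.06*x,.06*y,.0242]),(255,0,255))
    dot([.479+.09*x,-.2013+.09*y,.09],(0,255,0)); dot([.479+.005*x,-.2013+.005*y,.14],(0,0,255))
cv2.imwrite('pics/w8c.png',big)
p,d=optics.snapshot('top');cv2.imwrite('pics/t8.png',cv2.resize(p[140:280,300:460,::-1],None,fx=4,fy=4))
"
```

```text
17.225 [ 0.4824 -0.1993  0.2357] 0.0483 [-0.8  0.4 -2.4]
[ 0.04 -0.02  0.91] [-0.53  0.28 -0.28  1.01  0.   -0.91]
```

View pics/w8c.png

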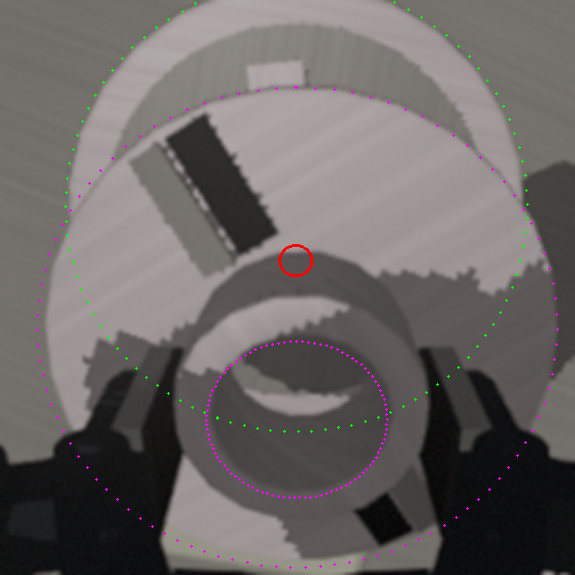

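Emit:
{"method": "servo_tool", "body": {"series": [[[0, 0, 0], [0.04, -0.02, 0.2], -1], [[0, 0, 0], [0, 0, 0.4], -1], [[0, 0, 0], [0, 0, 0.4], -1], [[0, 0, 0], [0, 0, 0.2], -1], [[0, 0, 0], [0, 0, 0], -1], [[0, 0, 0], [0, 0, 0], -1]]}}

```text
t: 18.08
ee_pos: [0.4815, -0.2021, 0.1764]
tcp_rot: [-0.186, 0.982, -0.0, 0.0]
wrist_force: [0.3, -0.6, -1.9]
width: 0.0482
```

```bash
python3 -c "
from w import *
shot('w9')
c=np.load('w9.npz')
s=4;cv2.imwrite('pics/w9c.png',cv2.resize(c['p'][180:320,180:340,::-1],None,fx=s,fy=s,interpolation=cv2.INTER_CUBIC))
p,d=optics.snapshot('scene');cv2.imwrite('pics/s9.png',cv2.resize(p[80:200,130:270,::-1],None,fx=5,fy=5,interpolation=cv2.INTER_CUBIC))
"
```

```text
18.075 [ 0.4815 -0.2021  0.1764] 0.0482 [ 0.3 -0.6 -1.9]
```

View pics/w9c.png

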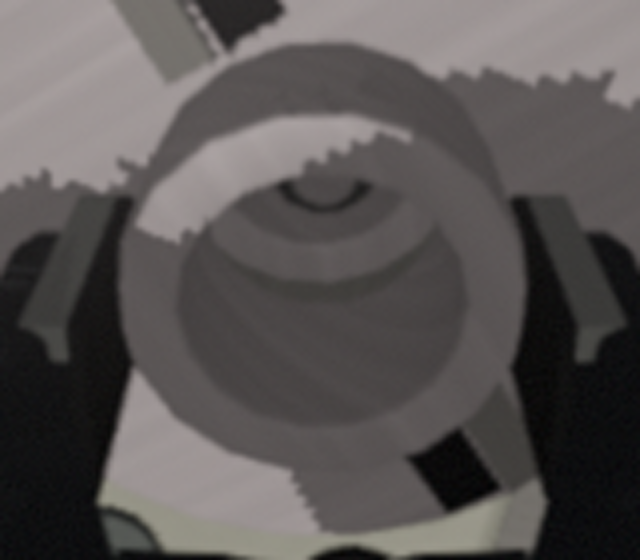

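View pics/s9.png

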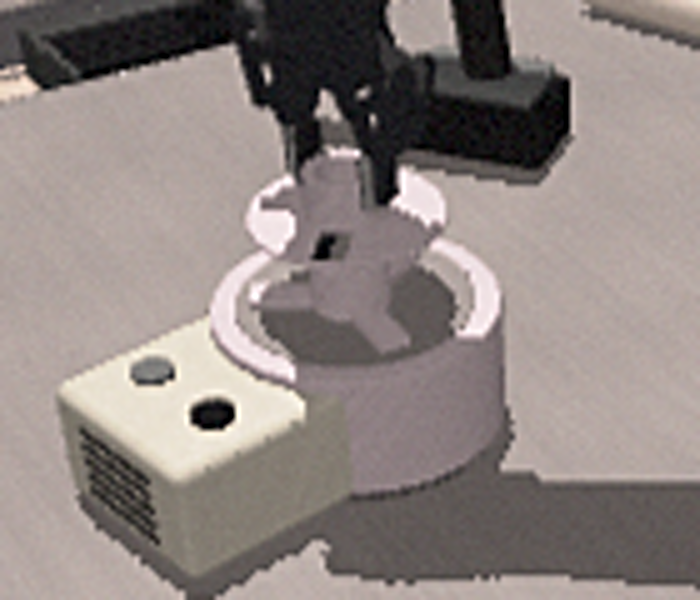

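Through the slicer's hole the spindle tip (crop 325,190) sits laterally centred, with the ejector's collar ring around it. Lowering.

Emit:
{"method": "servo_tool", "body": {"series": [[[0, 0, 0], [0, 0, 0.12], -1], [[0, 0, 0], [0, 0, 0.12], -1], [[0, 0, 0], [0, 0, 0.12], -1], [[0, 0, 0], [0, 0, 0.04], -1], [[0, 0, 0], [0, 0, 0], -1], [[0, 0, 0], [0, 0, 0], -1]]}}

```text
t: 18.92
ee_pos: [0.4812, -0.202, 0.1559]
tcp_rot: [-0.186, 0.983, -0.0, 0.0]
wrist_force: [-0.3, 0.8, -3.0]
width: 0.0479
```

Emit:
{"method": "servo_tool", "body": {"series": [[[0, 0, 0], [0, 0, 0.03], -1], [[0, 0, 0], [0, 0, 0], -1], [[0, 0, 0], [0, 0, 0], -1]]}}

```text
t: 19.3
ee_pos: [0.4811, -0.2019, 0.1543]
tcp_rot: [-0.186, 0.983, -0.0, 0.0]
wrist_force: [0.5, -0.1, -3.2]
width: 0.0483
```

Emit:
{"method": "servo_tool", "body": {"series": [[[0, 0, 0], [0, 0, 0.02], -1], [[0, 0, 0], [0, 0, 0], -1], [[0, 0, 0], [0, 0, 0], -1]]}}

```text
t: 19.68
ee_pos: [0.4812, -0.202, 0.1533]
tcp_rot: [-0.186, 0.983, -0.0, 0.0]
wrist_force: [1.0, -0.6, -1.4]
width: 0.0481
```

Emit:
{"method": "servo_tool", "body": {"series": [[[0, 0, 0], [0, 0, 0.02], -1], [[0, 0, 0], [0, 0, 0], -1], [[0, 0, 0], [0, 0, 0], -1]]}}

```text
t: 20.05
ee_pos: [0.4812, -0.202, 0.1532]
tcp_rot: [-0.186, 0.983, -0.0, 0.0]
wrist_force: [-2.7, 1.3, 5.7]
width: 0.0484
```

```bash
python3 -c "
from w import *
shot('w10')
c=np.load('w10.npz')
s=4;cv2.imwrite('pics/w10c.png',cv2.resize(c['p'][180:320,180:340,::-1],None,fx=s,fy=s,interpolation=cv2.INTER_CUBIC))
"
```

```text
20.05 [ 0.4812 -0.202   0.1532] 0.0484 [-2.7  1.3  5.7]
```

View pics/w10c.png

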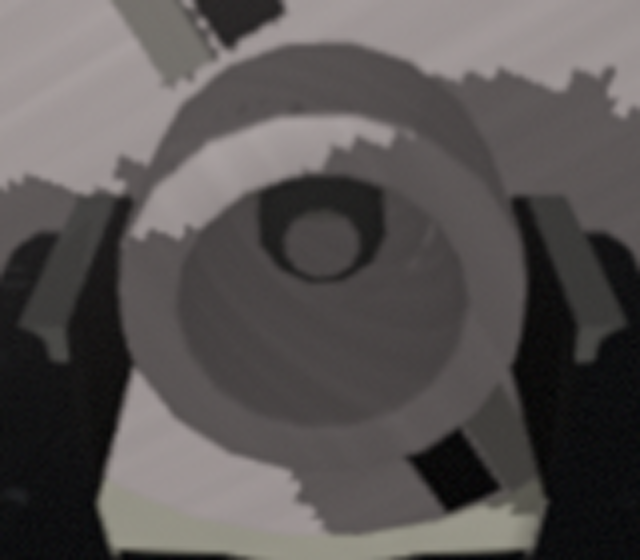

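Contact at 0.1532, exactly the expected seat, with the tip inside the hole at crop (322,245). Releasing and backing off.

Emit:
{"method": "servo_tool", "body": {"series": [[[0, 0, 0], [0, 0, 0], 0.4], [[0, 0, 0], [0, 0, 0], 0.7], [[0, 0, 0], [0, 0, 0], 1], [[0, 0, 0], [0, 0, 0], 1], [[0, 0, 0], [0, 0, 0], 1], [[0, 0, 0], [0, 0, -0.3], 1], [[0, 0, 0], [0, 0, -0.6], 1], [[0, 0, 0], [0, 0, -0.8], 1], [[0, 0, 0], [0, 0, -0.5], 1], [[0, 0, 0], [0, 0, 0], 1]]}}

```text
t: 21.35
ee_pos: [0.4825, -0.2028, 0.2653]
tcp_rot: [-0.186, 0.983, -0.002, 0.002]
wrist_force: [-0.4, -0.2, -0.8]
width: 0.0856
```

```bash
python3 -c "
from w import *
shot('w11')
c=np.load('w11.npz');s=2.7;X0=160;Y0=75
big=cv2.resize(c['p'][Y0:Y0+205,X0:X0+210,::-1],None,fx=s,fy=s,interpolation=cv2.INTER_CUBIC)
def circ(x,y,z,r,col):
    for a in np.linspace(0,6.28,100):
        u,v=fproj(c,[x+r*np.cos(a),y+r*np.sin(a),z]);cv2.circle(big,(int(s*(u-X0)+1),int(s*(v-Y0)+1)),1,col,-1)
x,y=.479,-.2013
circ(x,y,.09,.09,(0,255,0));circ(x,y,.14,.005,(0,0,255));circ(x,y,.158,.025,(255,0,0));circ(x,y,.158,.017,(255,0,0));circ(x,y,.129,.06,(255,0,255))
cv2.imwrite('pics/w11c.png',big)
cs=optics.get_calibration('scene')
p,d=optics.snapshot('scene');cv2.imwrite('pics/s11.png',cv2.resize(p[80:200,130:270,::-1],None,fx=5,fy=5,interpolation=cv2.INTER_CUBIC))
W=cloud(cs,d);rr=np.hypot(W[...,0]-.479,W[...,1]+.2013);m=(rr>.032)&(rr<.056)&(W[...,2]>.11)&(W[...,2]<.15)
A=np.c_[W[m][:,:2]-[.479,-.2013],np.ones(m.sum())];print(m.sum(),np.linalg.lstsq(A,W[m][:,2],rcond=None)[0])
"
```

```text
21.35 [ 0.4825 -0.2028  0.2653] 0.0856 [-0.4 -0.2 -0.8]
321 [-0.00147256 -0.00412116  0.1299568 ]
```

View pics/w11c.png

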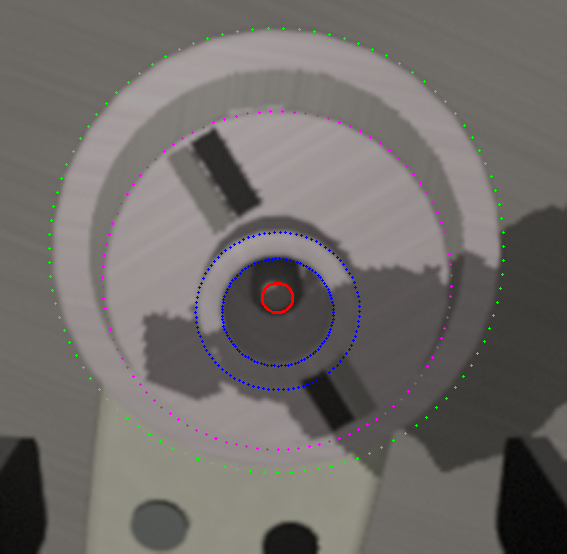

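View pics/s11.png

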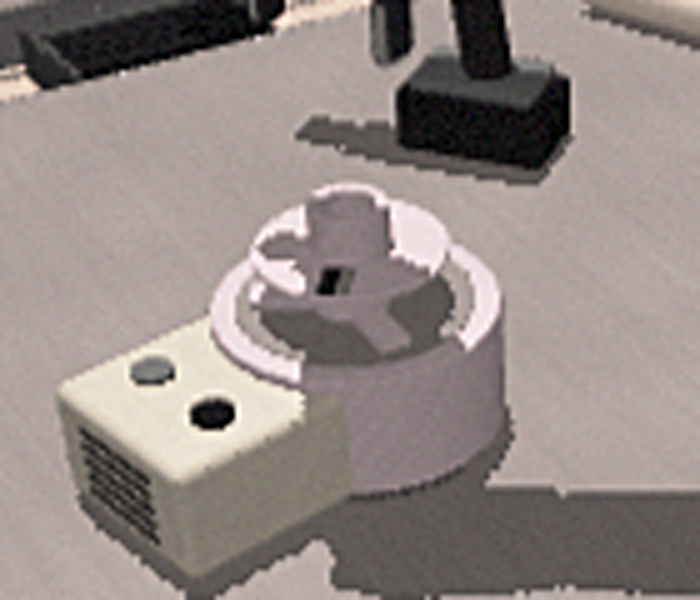

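The disc outline and collar match circles centred on the spindle. The disc top measures 0.130 m (0.129 expected) with slopes under 0.3°, and the gripper is clear.

```bash
python3 -c "
from plant import r
print(r.hand_in())"
```

```text
the job is handed in; nothing more can be done
None
```

I fitted the vegetable cutter and handed the job in after about 21 s of the 64 s allowed. The bare ejector is over the spindle and flat on the drive base. The slicing disc is on top of the ejector's collar. Both are collar up, and I did not touch the grating disc or the yellow and red look-alikes.

**Last checks:**
- **Slicer fit:** its outline and collar match circles centred on the spindle to about 1–2 mm. Its top surface measures 0.130 m against 0.129 m expected, and its tilt is under 0.3°.
- **Gripper:** it was open and lifted well clear before the hand-in.
- **Forces:** readings at the end of each move stayed under 10 N.

**Disagreements:**
- **Spindle position:** the top and scene cameras differed by about 5 mm on the spindle's y position. I used the wrist camera's value, which lay between them, and the later views agreed with it.
- **Grip offset:** both parts sat about 2–3 mm off-centre in the jaws. I corrected for that when placing them.

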